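# Turn round the row of spray cans

## Task

Move all four spray cans from the plywood stock rack into the empty grey rack, one can to a bay, so that the row stands in reverse order: the leftmost can becomes the rightmost, and so on (the coloured labels on the stock rack go on showing the old order). Stand every can upright on the bay floor, let go of it, and do not drop it or tip it over.

Things in the scene. Friction and masses are not known exactly. Their poses are not given: they have to be found in the camera images.
- can_red: small aerosol can with red cap and red band, upright, loose, about 110 g: body 40 mm diameter, shoulder ends 72 mm up; cylindrical red cap 30 mm diameter from 72 to 112 mm up, the place to grip. Origin at the centre of the underside, z up along the can; yaw means nothing. Starts in the stock rack's bay beside the red label, within 5 mm of the bay's centre
- can_yellow: small aerosol can with yellow cap and yellow band, upright, loose, about 110 g: body 40 mm diameter, shoulder ends 72 mm up; cylindrical yellow cap 30 mm diameter from 72 to 112 mm up, the place to grip. Origin at the centre of the underside, z up along the can; yaw means nothing. Starts in the stock rack's bay beside the yellow label, within 5 mm of the bay's centre
- can_green: small aerosol can with green cap and green band, upright, loose, about 110 g: body 40 mm diameter, shoulder ends 72 mm up; cylindrical green cap 30 mm diameter from 72 to 112 mm up, the place to grip. Origin at the centre of the underside, z up along the can; yaw means nothing. Starts in the stock rack's bay beside the green label, within 5 mm of the bay's centre
- can_blue: small aerosol can with blue cap and blue band, upright, loose, about 110 g: body 40 mm diameter, shoulder ends 72 mm up; cylindrical blue cap 30 mm diameter from 72 to 112 mm up, the place to grip. Origin at the centre of the underside, z up along the can; yaw means nothing. Starts in the stock rack's bay beside the blue label, within 5 mm of the bay's centre
- label_red: red label tile, 24 x 46 x 4 mm, fixed on the ledge of the stock rack; it marks the bay in which the red can stands at the start and stays there. Origin at the centre of its underside; the bay's centre lies 51 mm from it towards the tile's own -x; axes parallel to the stock rack's
- label_yellow: yellow label tile, 24 x 46 x 4 mm, fixed on the ledge of the stock rack; it marks the bay in which the yellow can stands at the start and stays there. Origin at the centre of its underside; the bay's centre lies 51 mm from it towards the tile's own -x; axes parallel to the stock rack's
- label_green: green label tile, 24 x 46 x 4 mm, fixed on the ledge of the stock rack; it marks the bay in which the green can stands at the start and stays there. Origin at the centre of its underside; the bay's centre lies 51 mm from it towards the tile's own -x; axes parallel to the stock rack's
- label_blue: blue label tile, 24 x 46 x 4 mm, fixed on the ledge of the stock rack; it marks the bay in which the blue can stands at the start and stays there. Origin at the centre of its underside; the bay's centre lies 51 mm from it towards the tile's own -x; axes parallel to the stock rack's
- stock_rack: plywood rack, fixed to the bench, full at the start: tray 70 x 262 x 36 mm (x, y, z) with a label ledge 32 mm wide, 20 mm high along its +x side. Origin under the tray's centre, on the bench. Four bays 58 x 58 mm in one row, centres at x = 0, y = +96, +32, -32, -96 mm; 6 mm dividers; walls 36 mm high, bay floor 6 mm up. y runs along the row, roughly to the robot's left (within 0.4 rad)
- issue_rack: grey painted rack, fixed to the bench, empty at the start: tray 70 x 262 x 36 mm (x, y, z), no ledge. Origin under the tray's centre, on the bench. Four bays 58 x 58 mm in one row, centres at x = 0, y = +96, +32, -32, -96 mm; 6 mm dividers; walls 36 mm high, bay floor 6 mm up. y runs along the row, roughly to the robot's left (within 0.4 rad)

How it is judged:
At the end, for the whole second after the job is handed in: Each can stands in the grey rack in the bay that mirrors its labelled bay of the stock rack (first from the left to first from the right, and so on): within 12 mm of the bay's centre along and across the row, its underside within 6 mm of the bay floor, leaning under 0.12 rad, at rest and released (((y of label_red in the frame of stock_rack between 0.081 and 0.111 m and y of can_red in the frame of issue_rack between -0.108 and -0.084 m) or (y of label_red in the frame of stock_rack between 0.017 and 0.047 m and y of can_red in the frame of issue_rack between -0.044 and -0.02 m) or (y of label_red in the frame of stock_rack between -0.047 and -0.017 m and y of can_red in the frame of issue_rack between 0.02 and 0.044 m) or (y of label_red in the frame of stock_rack between -0.111 and -0.081 m and y of can_red in the frame of issue_rack between 0.084 and 0.108 m)) and x of can_red in the frame of issue_rack between -0.012 and 0.012 m and z of can_red in the frame of issue_rack between 0.001 and 0.012 m and angle between each of can_red, can_yellow, can_green, can_blue's own z axis and vertical below 0.12 rad and linear speed of each of can_red, can_yellow, can_green, can_blue below 0.03 m/s and angular speed of each of can_red, can_yellow, can_green, can_blue below 0.3 rad/s and ((y of label_yellow in the frame of stock_rack between 0.081 and 0.111 m and y of can_yellow in the frame of issue_rack between -0.108 and -0.084 m) or (y of label_yellow in the frame of stock_rack between 0.017 and 0.047 m and y of can_yellow in the frame of issue_rack between -0.044 and -0.02 m) or (y of label_yellow in the frame of stock_rack between -0.047 and -0.017 m and y of can_yellow in the frame of issue_rack between 0.02 and 0.044 m) or (y of label_yellow in the frame of stock_rack between -0.111 and -0.081 m and y of can_yellow in the frame of issue_rack between 0.084 and 0.108 m)) and x of can_yellow in the frame of issue_rack between -0.012 and 0.012 m and z of can_yellow in the frame of issue_rack between 0.001 and 0.012 m and ((y of label_green in the frame of stock_rack between 0.081 and 0.111 m and y of can_green in the frame of issue_rack between -0.108 and -0.084 m) or (y of label_green in the frame of stock_rack between 0.017 and 0.047 m and y of can_green in the frame of issue_rack between -0.044 and -0.02 m) or (y of label_green in the frame of stock_rack between -0.047 and -0.017 m and y of can_green in the frame of issue_rack between 0.02 and 0.044 m) or (y of label_green in the frame of stock_rack between -0.111 and -0.081 m and y of can_green in the frame of issue_rack between 0.084 and 0.108 m)) and x of can_green in the frame of issue_rack between -0.012 and 0.012 m and z of can_green in the frame of issue_rack between 0.001 and 0.012 m and ((y of label_blue in the frame of stock_rack between 0.081 and 0.111 m and y of can_blue in the frame of issue_rack between -0.108 and -0.084 m) or (y of label_blue in the frame of stock_rack between 0.017 and 0.047 m and y of can_blue in the frame of issue_rack between -0.044 and -0.02 m) or (y of label_blue in the frame of stock_rack between -0.047 and -0.017 m and y of can_blue in the frame of issue_rack between 0.02 and 0.044 m) or (y of label_blue in the frame of stock_rack between -0.111 and -0.081 m and y of can_blue in the frame of issue_rack between 0.084 and 0.108 m)) and x of can_blue in the frame of issue_rack between -0.012 and 0.012 m and z of can_blue in the frame of issue_rack between 0.001 and 0.012 m); the robot touches nothing.
It fails at once if a can is dropped: free of the fingers and moving faster than 0.8 m/s ((contact force between the fingers and can_red below 0.1 N and linear speed of can_red above 0.8 m/s) or (contact force between the fingers and can_yellow below 0.1 N and linear speed of can_yellow above 0.8 m/s) or (contact force between the fingers and can_green below 0.1 N and linear speed of can_green above 0.8 m/s) or (contact force between the fingers and can_blue below 0.1 N and linear speed of can_blue above 0.8 m/s)).
It fails at once if a can is tipped over (leans more than 0.7 rad) (angle between any of can_red, can_yellow, can_green, can_blue's own z axis and vertical above 0.7 rad).
It also fails if it takes over 96 s, if anything falls off the work surface, if the arm or the gripper's body presses on something with over 40 N, if the wrist force passes 120 N, or if a joint passes its speed limit or range.

## Robot

A 6-joint arm with a two-finger parallel gripper is mounted at the origin on the work surface. World frame = base frame: x ahead of the robot, y to its left, z up, the work surface at z = 0. Lengths are in m, angles in rad, forces in N, time in s.
With the tool pointing down it reaches from about 0.275 to 0.875 m from the base axis. Payload 12.5 kg.
Tool frame: the origin (TCP) lies at the very end of the fingers, on their centre line; the grasp point (between the pads) lies 19 mm behind it; x points along the fingers, y is the direction in which the jaws open and shut, and the axes are right-handed (so a half turn about x gives the same grasp; the last joint's range is limited). The gripper opens to 85 mm and grips with 20 to 120 N. Pads are 22 mm wide; open, the fingers measure 114 mm over their backs; the gripper's body (76 mm by 85 mm) begins 54 mm behind the grasp point. The pads swing forward as they close: fully open they stand 13 mm farther back than shut.
Start: joints at [1.141, 0.351, 1.652, -0, 1.139, -0.085], TCP at [0.186, 0.518, 0.231] pointing down, gripper open.
Joint ranges: [-2.75, 2.75], [-0.79, 2.1], [0.01, 2.65], [-1.57, 4.71], [0.07, 3.14], [-2.87, 2.87]. Speed limits (rad/s): [2.22, 2.22, 2.79, 3.14, 3.14, 3.14].

## Interface

Orientations are given as a 3x3 rotation matrix whose columns are the frame's x, y, z axes.
In Python, from bench import manip gives the robot as it stands. Calls block until the motion is done:
- manip.move_ptp(position, orientation): joint-space move of the TCP to a pose.
- manip.move_l(position, attitude=None, max_speed=0.15): straight line of the TCP; attitude=None keeps the orientation; max_speed is the mean speed in m/s.
- manip.move_j(angles): joint-space move.
- manip.set_gripper(opening, effort=None): opening from 0.0 (shut) to 1.0 (fully open); effort is the grip in N (None keeps the last); returns when the fingers have stopped.
- manip.dwell(seconds).
- manip.inverse_kinematics(position, orientation): joint angles nearest the present ones, or None.
- manip.grab_frame(name): name is "scene" or "top" or "wrist"; returns (picture, depth): 420x560x3 uint8, red, green, blue; 420x560 float32, m along the optical axis (not along the pixel's ray), 0 where there is no reading.
- manip.get_calibration(name): a dict with "camera_matrix" (3x3 intrinsics, pixels), "k1" (the pictures are not rectified: a ray, as slopes to the right and down, at radius r is drawn at 1 + k1 r^2 times it, then the intrinsics apply), "R" (3x3) and "t" (3): a world point X has camera coordinates R X + t. Camera axes: x right, y down, z forward; pixel columns grow to the right and rows downward; lengths in m; the calibration is good to about 2 mm. A picture is of the moment at which its call begins: read the wrist's pose just before it. get_calibration takes no time and is no camera call; for the wrist camera it gives the pose at the moment of the call.
A pose or a line that the arm cannot do raises manip.Unreachable and nothing moves.
- manip.sign_off(): hands the job in, once; it reports no verdict.
Trained networks look in the newest picture that a camera, given by its name, has taken for a name from the list of things; names that differ only in an ending like _2 or _b are one class to them, and where a whole thing is asked for, a point or a joint stands for the part that bears it (a point fixed in the world has none). Each returns a list of dicts, best first, with "confidence" (0 to 1); they miss things now and then, are a little off and sometimes report something else, mostly with a low value. They report only what shows in the picture. A call takes as long as a camera call.
- manip.look_for(camera, name): "at" ([x, y, z] in m, in world coordinates, good to about 4 mm: the middle of the surface that is visible of it).
Readings, each from a call of its own:
- manip.current_time(): time.
- manip.current_qpos(): joint angles.
- manip.current_joint_vel(): joint speeds.
- manip.current_joint_torque(): joint torques, N m.
- manip.current_ee_pos(): TCP position.
- manip.current_tcp_rot(): TCP orientation.
- manip.current_force(): force on the tool from outside, world axes, zero at the start.
- manip.current_ft_torque(): the same for the moment, N m.
- manip.current_grip_width(): opening from 0.0 (shut) to 1.0 (fully open).
Only numpy, scipy, OpenCV 4.12 (cv2) and the standard library are available. Lean on these libraries where they do the work, as an engineer would, in place of code of your own. Each camera call takes 0.05 s, during which the arm holds its last target.

## Working session

There is one attempt and no reset: what is moved stays moved. The work goes in short steps, each a Python script; the robot and the scene stay as the last script left them, time stands still between calls to the robot, and variables do not carry over. Pictures are saved under pics/ and viewed, and the job is handed in when it is done.

```bash
ls; mkdir -p pics
python3 - <<'E'
from bench import manip
import cv2, numpy as np
for n in ["scene","top"]:
    im,d=manip.grab_frame(n); cv2.imwrite(f"pics/{n}0.png",im[:,:,::-1]); np.save(f"{n}0.npy",d); np.save(f"{n}0im.npy",im)
    c=manip.get_calibration(n); print(n,{k:np.round(v,3).tolist() for k,v in c.items()})
    for k in ["can_red","can_yellow","can_green","can_blue","label_red","label_yellow","label_green","label_blue","stock_rack","issue_rack"]:
        print(k,[(np.round(r["at"],3).tolist(),round(r["confidence"],2)) for r in manip.look_for(n,k)][:3])
print(manip.current_time(), manip.current_tcp_rot())
E
```

```text
pics
scene {'camera_matrix': [[424.223, 0.0, 277.82], [0.0, 424.223, 212.441], [0.0, 0.0, 1.0]], 'k1': 0.031, 'R': [[0.168, 0.986, -0.002], [0.845, -0.145, -0.515], [-0.508, 0.085, -0.857]], 't': [-0.102, -0.458, 1.192]}
can_red [([0.519, 0.093, 0.075], 0.73)]
can_yellow [([0.508, 0.22, 0.079], 0.81)]
can_green [([0.515, 0.158, 0.075], 0.69)]
can_blue [([0.499, 0.283, 0.072], 0.95)]
label_red [([0.562, 0.102, 0.022], 0.65)]
label_yellow [([0.545, 0.233, 0.023], 0.56)]
label_green [([0.552, 0.173, 0.024], 0.6), ([0.523, 0.091, 0.078], 0.34)]
label_blue [([0.544, 0.297, 0.021], 0.66)]
stock_rack [([0.538, 0.194, 0.018], 0.68), ([0.479, -0.179, 0.022], 0.18)]
issue_rack [([0.48, -0.18, 0.019], 0.56), ([0.513, 0.157, 0.075], 0.28)]
top {'camera_matrix': [[387.851, 0.0, 277.529], [0.0, 387.851, 211.29], [0.0, 0.0, 1.0]], 'k1': -0.03, 'R': [[0.001, -1.0, -0.0], [-0.979, -0.001, -0.202], [0.202, 0.0, -0.979]], 't': [-0.011, 0.569, 0.634]}
can_red [([0.505, 0.095, 0.097], 0.63)]
can_yellow [([0.489, 0.215, 0.079], 0.9)]
can_green [([0.497, 0.151, 0.092], 0.67)]
can_blue [([0.488, 0.276, 0.078], 0.82)]
label_red [([0.556, 0.109, 0.018], 0.53), ([0.492, 0.218, 0.078], 0.34)]
label_yellow [([0.546, 0.233, 0.025], 0.88), ([0.55, 0.17, 0.025], 0.55)]
label_green [([0.552, 0.17, 0.028], 0.69)]
label_blue [([0.54, 0.294, 0.025], 0.73)]
stock_rack [([0.517, 0.191, 0.02], 0.83)]
issue_rack [([0.477, -0.181, 0.005], 0.82)]
1.1 [[-1.06782095e-05  3.37998375e-01  9.41146693e-01]
 [-2.38289087e-05  9.41146693e-01 -3.37998375e-01]
 [-1.00000000e+00 -2.60357161e-05 -1.99562916e-06]]
```

View pics/top0.png

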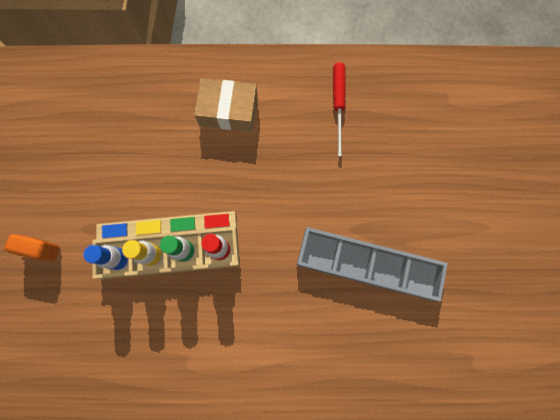

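View pics/scene0.png

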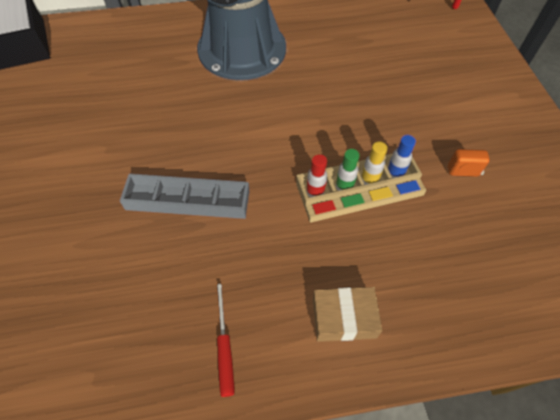

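The stock rack, left to right, is blue (cap at about px 97,255), yellow (133,249), green (170,244) and red (210,241). The grey rack is empty, centred near (372,265). Next I'll get precise poses from the depth images.

```bash
cat > h.py <<'E'
from bench import manip
import numpy as np, cv2
def cloud(n,d,c=None):
    c=c or manip.get_calibration(n); K=np.array(c["camera_matrix"]); R=np.array(c["R"]);t=np.array(c["t"])
    h,w=d.shape; v,u=np.mgrid[:h,:w]
    uv=np.stack([u.ravel(),v.ravel()],1).astype(np.float64)[:,None]
    p=cv2.undistortPoints(uv,K,np.array([c["k1"],0,0,0,0.]),None,None)[:,0]
    P=np.c_[p,np.ones(len(p))]*d.reshape(-1,1)
    return ((P-t)@R).reshape(h,w,3)
def rect(P,centre,rad,z0,z1):
    m=(P[...,2]>z0)&(P[...,2]<z1)&(np.hypot(P[...,0]-centre[0],P[...,1]-centre[1])<rad)
    q=P[m]; return q
HUE={"red":(0,),"yellow":(28,),"green":(68,),"blue":(112,)}
E
python3 - <<'E'
from h import *
for n in ["top","scene"]:
    d=np.load(n+"0.npy"); im=np.load(n+"0im.npy"); P=cloud(n,d); hsv=cv2.cvtColor(im,cv2.COLOR_RGB2HSV)
    b=P[(np.abs(P[...,0]-.45)<.3)&(np.abs(P[...,1])<.05)]; print(n,"table z",np.median(b[:,2]),b[:,2].std())
    q=rect(P,(.479,-.18),.17,.027,.045); print("rim z",np.percentile(q[:,2],[10,50,90]),len(q))
    print("issue",cv2.minAreaRect(q[:,:2].astype(np.float32)*1000))
    q=rect(P,(.52,.19),.17,.027,.045); print("stock",len(q),cv2.minAreaRect(q[:,:2].astype(np.float32)*1000))
    for k,h in dict(red=0,yellow=26,green=65,blue=112).items():
        dh=np.abs((hsv[...,0].astype(int)-h+90)%180-90)
        m=(dh<12)&(hsv[...,1]>130)&(hsv[...,2]>40)
        g=m&(np.hypot(P[...,0]-.52,P[...,1]-.19)<.2)
        top=P[g&(P[...,2]>.105)]; lab=P[g&(P[...,2]<.032)&(P[...,2]>.015)]
        print(k,len(top),"ztop",np.median(top[:,2]).round(4),"cap c",np.round(cv2.minEnclosingCircle(top[:,:2].astype(np.float32)*1000),1).tolist() if 0 else [np.round(x,1) for x in cv2.minEnclosingCircle(top[:,:2].astype(np.float32)*1000)],top[:,:2].mean(0).round(4), "lab",lab.mean(0).round(4),len(lab))
E
```

```text
top table z 0.0003631462313275061 0.16804052008603027
rim z [0.03053922 0.03570983 0.03761999] 1771
issue ((478.1717224121094, -180.5065460205078), (262.7103271484375, 71.15817260742188), 75.63859558105469)
stock 1769 ((510.82073974609375, 197.29469299316406), (96.58804321289062, 263.6056823730469), 5.772985935211182)
red 283 ztop 0.118 cap c [array([505.2,  98.6]), np.float64(14.9)] [0.5047 0.0979] lab [0.5542 0.1041 0.0243] 363
yellow 306 ztop 0.1179 cap c [array([494.5, 224.3]), np.float64(15.0)] [0.494  0.2227] lab [0.5389 0.2305 0.0241] 402
green 267 ztop 0.1181 cap c [array([502.4, 165.3]), np.float64(14.5)] [0.502  0.1635] lab [0.549  0.167  0.0245] 284
blue 288 ztop 0.1179 cap c [array([487.6, 286.9]), np.float64(14.3)] [0.4868 0.2851] lab [0.5342 0.2936 0.0245] 315
scene table z -0.0002959248095509131 0.002521150924863215
rim z [0.02899654 0.03399106 0.03662489] 1474
issue ((480.8875427246094, -179.10891723632812), (262.0528869628906, 73.10429382324219), 75.35629272460938)
stock 1399 ((514.1387939453125, 198.32566833496094), (98.76529693603516, 264.799560546875), 4.91591215133667)
red 188 ztop 0.117 cap c [array([508.4,  98.6]), np.float64(15.4)] [0.5114 0.0981] lab [0.5542 0.1042 0.0241] 295
yellow 186 ztop 0.117 cap c [array([497.5, 226.7]), np.float64(16.0)] [0.5008 0.226 ] lab [0.5419 0.2312 0.0241] 298
green 151 ztop 0.1172 cap c [array([507.2, 166.4]), np.float64(14.7)] [0.5101 0.1654] lab [0.5522 0.1688 0.0243] 154
blue 159 ztop 0.117 cap c [array([491.6, 288.1]), np.float64(14.3)] [0.4935 0.2867] lab [0.5347 0.2938 0.0246] 204
```

Both cameras agree to about 3 mm, so I'll use their averages. I'll start with blue, which goes to the far right bay, and set the jaws across the row.

```bash
cat >> h.py <<'E'
CAP=dict(red=(.5068,.0986),yellow=(.496,.2255),green=(.5048,.1659),blue=(.4896,.2875))
YS=np.deg2rad(5.6); YI=np.deg2rad(-14.5); CI=np.array([.4795,-.1798])
BAY=dict(red=.096,green=.032,yellow=-.032,blue=-.096)
ZH=.235; ZG=.085
def rot(yaw,s=1):
    x=np.array([0,0,-1.]); y=s*np.array([np.cos(yaw),np.sin(yaw),0]); return np.c_[x,y,np.cross(x,y)]
def bay(k):
    return CI+BAY[k]*np.array([-np.sin(YI),np.cos(YI)])
S=1
def pick(k,xy=None):
    p=xy if xy is not None else CAP[k]; R=rot(YS,S)
    manip.move_ptp([*p,ZH],R); manip.set_gripper(1.0,40); manip.move_l([*p,ZG],None,.15)
    manip.set_gripper(0.0,40); print(k,"grip",manip.current_grip_width(),manip.current_time())
    manip.move_l([*p,ZH],None,.15); print("lifted",manip.current_grip_width(),manip.current_force())
def place(k,dz=.001,off=(0,0)):
    p=bay(k)+off; R=rot(YI,S)
    manip.move_l([*p,ZH],R,.2); manip.move_l([*p,ZG+.03],None,.15); manip.move_l([*p,ZG+dz],None,.04)
    print("before release",manip.current_force(),manip.current_ee_pos())
    manip.set_gripper(1.0); manip.move_l([*p,ZH],None,.15); print("t",manip.current_time())
def img(n,f):
    im,d=manip.grab_frame(n); cv2.imwrite(f"pics/{f}.png",im[:,:,::-1]); return im,d
E
python3 - <<'E'
from h import *
for s in (1,-1):
    for k in CAP:
        a=manip.inverse_kinematics([*CAP[k],ZG],rot(YS,s)); b=manip.inverse_kinematics([*bay(k),ZG],rot(YI,s))
        print(s,k,None if a is None else np.round(a,2),None if b is None else np.round(b,2))
E
```

```text
1 red [ 0.1   0.5   1.86 -0.    0.79  0.  ] [-0.26  0.49  1.87 -0.    0.78 -0.01]
1 yellow [ 0.34  0.54  1.78 -0.    0.82  0.24] [-0.51  0.5   1.86 -0.    0.79 -0.26]
1 green [ 0.23  0.52  1.82 -0.    0.81  0.13] [-0.39  0.49  1.87 -0.    0.78 -0.13]
1 blue [ 0.45  0.57  1.72 -0.    0.85  0.35] [-0.63  0.52  1.82 -0.    0.81 -0.37]
-1 red None None
-1 yellow None None
-1 green None None
-1 blue [ 0.45  0.57  1.72 -0.    0.85 -2.79] [-0.63  0.52  1.82 -0.    0.81  2.77]
```

Run:
```python
from h import *
pick("blue"); img("scene","s1"); img("wrist","w1"); place("blue"); img("top","t1");img("wrist","w2")
```

```text
blue grip 0.3403806100783247 4.4333
lifted 0.3358532763462257 [ 0.95161988 -0.14544763 -1.2347317 ]
before release [ 0.44291044 -0.82802631 -1.41175391] [ 0.45556859 -0.27280425  0.08609174]
t 12.2
```

Run:
```python
import cv2,numpy as np
a=[cv2.resize(cv2.imread(f"pics/{f}.png"),(400,300)) for f in ("s1","w1","t1","w2")]
cv2.imwrite("pics/m1.png",np.vstack([np.hstack(a[:2]),np.hstack(a[2:])]))
```

```text
(no output)
```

View pics/m1.png

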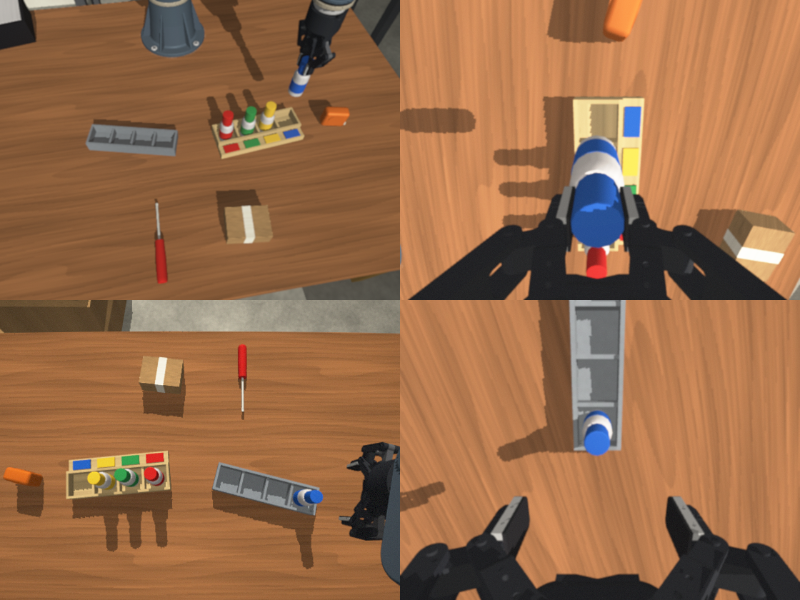

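The blue can was carried upright and now stands in the rightmost grey bay (px 312,497 in the top tile, 597,435 in the wrist tile). I'll measure its offset before the next can.

```bash
cat >> h.py <<'E'
def capc(n,k,c,rad=.06):
    im,d=manip.grab_frame(n); P=cloud(n,d); hsv=cv2.cvtColor(im,cv2.COLOR_RGB2HSV)
    h=dict(red=0,yellow=26,green=65,blue=112)[k]; dh=np.abs((hsv[...,0].astype(int)-h+90)%180-90)
    m=(dh<12)&(hsv[...,1]>130)&(hsv[...,2]>40)&(P[...,2]>.105)&(np.hypot(P[...,0]-c[0],P[...,1]-c[1])<rad)
    q=P[m]
    if len(q)<30: return None
    cc,r=cv2.minEnclosingCircle(q[:,:2].astype(np.float32)*1000); return np.array(cc)/1000,r,np.median(q[:,2]),len(q)
def check(k):
    for n in ("top","scene"):
        r=capc(n,k,bay(k))
        if r is None: print(n,k,"none"); continue
        e=r[0]-bay(k); ex=e@[np.cos(YI),np.sin(YI)]; ey=e@[-np.sin(YI),np.cos(YI)]
        print(n,k,"err x,y mm",np.round([ex*1e3,ey*1e3],1),"ztop",round(float(r[2]),4),"r",round(r[1],1),r[3])
E
python3 - <<'E'
from h import *
check("blue")
for k in ("yellow","green","red"): print(k,[np.round(capc(n,k,CAP[k],.035)[0],4) for n in ("top",)])
E
```

```text
top blue err x,y mm [-1.3  1.9] ztop 0.1181 r 15.0 317
scene blue err x,y mm [2.1 4.2] ztop 0.1168 r 14.2 178
yellow [array([0.4946, 0.2243])]
green [array([0.5023, 0.1649])]
red [array([0.5053, 0.0985])]
```

Blue is within about 4 mm of the bay centre and fully seated. Continuing with yellow, then green.

Run:
```python
from h import *
o=-.0015*np.array([-np.sin(YI),np.cos(YI)])
pick("yellow"); place("yellow",off=o); check("yellow"); check("blue"); img("top","t2")
```

```text
yellow grip 0.337847434865256 16.2917
lifted 0.3411187556963591 [ 0.35598507  0.33964342 -0.62289533]
before release [ 0.37658219 -0.07746691 -0.70217598] [ 0.47119359 -0.21226898  0.08603091]
t 23.3417
top yellow err x,y mm [-1.  -0.7] ztop 0.118 r 14.9 289
scene yellow err x,y mm [2.6 0.8] ztop 0.1167 r 15.3 196
top blue err x,y mm [-1.6  3.2] ztop 0.1176 r 14.5 171
scene blue err x,y mm [2.1 4.5] ztop 0.1166 r 14.9 183
```

View pics/t2.png

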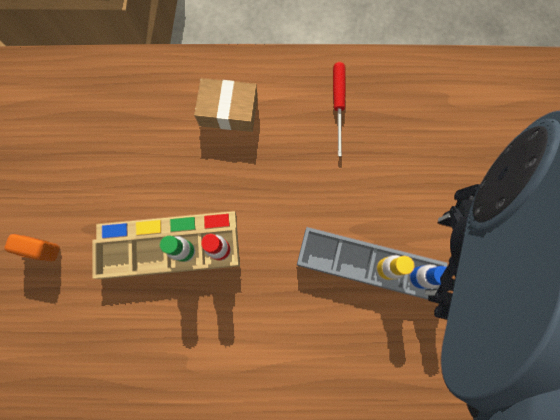

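The yellow can (px 402,266) stands next to blue (430,275), and both are well centred. Green and red are next.

```bash
python3 - <<'E'
from h import *
o=-.0015*np.array([-np.sin(YI),np.cos(YI)])
pick("green"); place("green",off=o); check("green")
E
python3 - <<'E'
from h import *
o=-.0015*np.array([-np.sin(YI),np.cos(YI)])
pick("red"); place("red",off=o)
manip.move_ptp([.40,.25,.30],rot(YS)); manip.dwell(.3)
for k in BAY: check(k)
img("top","t4"); img("scene","s4"); print(manip.current_time())
a=[cv2.resize(cv2.imread(f"pics/{f}.png"),(400,300)) for f in ("t4","s4")]
cv2.imwrite("pics/m4.png",np.hstack(a))
E
```

```text
green grip 0.33941072104503234 26.925
lifted 0.33630610115787074 [ 0.61178231 -0.13901221 -1.3001807 ]
before release [-0.09609646 -0.63411576 -0.41858645] [ 0.48726114 -0.15032015  0.08610435]
t 33.3667
top green err x,y mm [-1.6 -0.7] ztop 0.118 r 14.4 224
scene green err x,y mm [2.3 1.2] ztop 0.1168 r 14.2 158
red grip 0.3405314588141538 36.3667
lifted 0.3387310297002695 [-0.80184694  0.06107495 -0.73979371]
before release [ 0.04677661 -0.6782632  -1.22797888] [ 0.50326003 -0.08835407  0.0860601 ]
t 42.1583
top red err x,y mm [-1.5 -1.2] ztop 0.118 r 14.7 274
scene red err x,y mm [2.  0.1] ztop 0.1168 r 15.6 192
top green err x,y mm [-1.6 -1.3] ztop 0.1181 r 14.7 275
scene green err x,y mm [2.7 0.8] ztop 0.1169 r 13.9 161
top yellow err x,y mm [-1.3 -1.2] ztop 0.1178 r 14.8 291
scene yellow err x,y mm [1.5 1. ] ztop 0.1168 r 15.3 198
top blue err x,y mm [-0.9  1.9] ztop 0.1182 r 15.0 316
scene blue err x,y mm [1.9 4.6] ztop 0.1166 r 15.1 177
44.3083
```

View pics/m4.png

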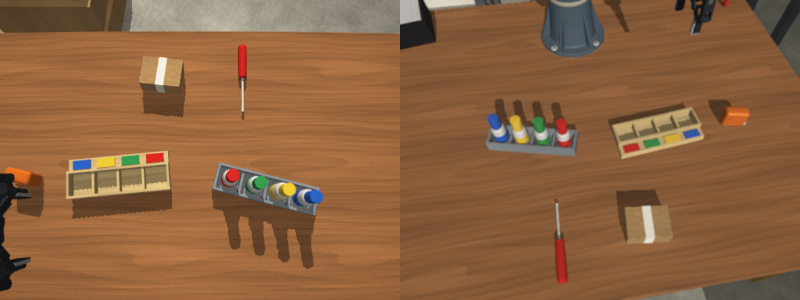

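The top tile shows the grey rack holding red (px 232,177), green (259,184), yellow (287,190) and blue (313,197), left to right. All four are upright, the stock rack is empty and the gripper is clear of everything. Handing in.

```bash
python3 -c "
from bench import manip
print(manip.current_force(), manip.current_time()); print(manip.sign_off())"
```

```text
[ 0.55467355 -0.67408813  0.23476788] 44.3083
the job is handed in; nothing more can be done
None
```

All four cans are in the grey rack in reverse order: red, green, yellow, blue from left to right. The stock rack read blue, yellow, green, red. I handed the job in at about 44 s of the 96 s allowed. Each can was gripped by its cap, lowered to the bay floor, released and left standing.

- **Position:** in the last pictures from both fixed cameras, red, green and yellow were within 3 mm of their bay centres on each axis. Blue was about 2–5 mm off along the row. The limit is 12 mm.
- **Seating:** every cap top read 117–118 mm high, so the cans sit on the bay floor, and all four look upright.
- **Camera disagreement:** the two cameras differ by about 3–4 mm across the row, which is roughly their calibration error.
- **Clearance:** the gripper was open and clear of everything at the end. No check failed.

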